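Find the loose wing screw on the print press and flag it

TASK

One of the three wing screws on the print press is loose: feel for it by turning the screws gently clockwise; a tight one hardly gives and must not be forced. Turn the loose one on until it comes up firm, without forcing it past that, and then stand the film canister upright in the ring in front of that screw. Leave the other things on the bench where they are.

Things in the scene. Friction and masses are not known exactly. Their poses are not given: they have to be found in the camera images.
- wing_left (a point): Wing of the left (largest y) wing screw of the print press: upright steel bar 46 mm long, 10 mm thick, from 61 to 81 mm above the bench, over a 24 mm hub (top at 61 mm) and a round flange 60 mm across. The point is the wing's centre, on the screw's upright axis, 70 mm above the bench. x axis along the wing, turning with it; z up. Pinch the wing across its thickness from above.
- wing_mid (a point): Wing of the middle wing screw of the print press: upright steel bar 46 mm long, 10 mm thick, from 61 to 81 mm above the bench, over a 24 mm hub (top at 61 mm) and a round flange 60 mm across. The point is the wing's centre, on the screw's upright axis, 70 mm above the bench. x axis along the wing, turning with it; z up. Pinch the wing across its thickness from above.
- wing_right (a point): Wing of the right (smallest y) wing screw of the print press: upright steel bar 46 mm long, 10 mm thick, from 61 to 81 mm above the bench, over a 24 mm hub (top at 61 mm) and a round flange 60 mm across. The point is the wing's centre, on the screw's upright axis, 70 mm above the bench. x axis along the wing, turning with it; z up. Pinch the wing across its thickness from above.
- screw_left (a joint): Turn of the left wing screw in its seat, rad, clockwise from above positive, 0 at the start. A tight screw gives at most about 0.1 rad of play and then holds. The loose one turns against only about 0.05 N m and comes up firm (home) somewhere between 0.7 and 1.15 rad; it stays where it is left. Which one is loose changes and cannot be seen.
- screw_mid (a joint): Turn of the mid wing screw in its seat, rad, clockwise from above positive, 0 at the start. A tight screw gives at most about 0.1 rad of play and then holds. The loose one turns against only about 0.05 N m and comes up firm (home) somewhere between 0.7 and 1.15 rad; it stays where it is left. Which one is loose changes and cannot be seen.
- screw_right (a joint): Turn of the right wing screw in its seat, rad, clockwise from above positive, 0 at the start. A tight screw gives at most about 0.1 rad of play and then holds. The loose one turns against only about 0.05 N m and comes up firm (home) somewhere between 0.7 and 1.15 rad; it stays where it is left. Which one is loose changes and cannot be seen.
- seat_left (a joint): Slip of the thread seat under the left screw, rad, clockwise positive, 0 at the start. It stays at 0 under less than about 0.8 N m; a tight screw, or the loose one after it is home, that is forced harder carries it round, which ruins the seat.
- seat_mid (a joint): Slip of the thread seat under the mid screw, rad, clockwise positive, 0 at the start. It stays at 0 under less than about 0.8 N m; a tight screw, or the loose one after it is home, that is forced harder carries it round, which ruins the seat.
- seat_right (a joint): Slip of the thread seat under the right screw, rad, clockwise positive, 0 at the start. It stays at 0 under less than about 0.8 N m; a tight screw, or the loose one after it is home, that is forced harder carries it round, which ruins the seat.
- ring_left (a point): Centre of the low steel ring in front of (on the robot's side of) the left wing screw, on the board's top, 14 mm above the bench; z up, x from the ring towards its screw, whose axis is 115 mm away. The ring has 46 mm inner and 52 mm outer diameter and is 3 mm high.
- ring_mid (a point): Centre of the low steel ring in front of (on the robot's side of) the mid wing screw, on the board's top, 14 mm above the bench; z up, x from the ring towards its screw, whose axis is 115 mm away. The ring has 46 mm inner and 52 mm outer diameter and is 3 mm high.
- ring_right (a point): Centre of the low steel ring in front of (on the robot's side of) the right wing screw, on the board's top, 14 mm above the bench; z up, x from the ring towards its screw, whose axis is 115 mm away. The ring has 46 mm inner and 52 mm outer diameter and is 3 mm high.
- canister: Film canister, black, upright closed cylinder 31 mm in diameter (cap 34 mm) and 51 mm tall, about 30 g; origin at the centre of its underside, z up. The only film canister on the bench.
- press: Print press, fixed to the bench: a plywood board 195 mm deep (x -110 to +85 mm) and 350 mm wide (y), top 14 mm above the bench, with the three screws 110 mm apart in a row along y at x = +45 mm and one ring before each at x = -70 mm. Origin on the bench surface under the board, x away from the robot, z up.
- loupe: Loupe, upright, 42 mm in diameter, 48 mm tall; a bystander to be left alone. Origin at the centre of its underside.
- lens_jar: Enlarger lens in a squat screw jar, 54 mm in diameter, 42 mm tall; a bystander to be left alone. Origin at the centre of its underside.
- brush: Flat brush lying on the bench, 51 x 85 x 12 mm; a bystander to be left alone. Origin at the centre of its underside.
- syringe: Plastic syringe lying on the bench, 34 x 126 x 24 mm; a bystander to be left alone. Origin at the centre of its underside.
There are look-alikes about, which are no part of the job. What is shaped like the canister but red or yellow is not meant.

How it is judged:
By the outcome, as a careful person would: the job done as asked, in the order asked, and still so for the second after the job is handed in, with the robot touching nothing.
It also fails if it takes over 72 s, if anything falls off the work surface, if the arm or the gripper's body presses on something with over 40 N, if the wrist force passes 120 N, or if a joint passes its speed limit or range.

ROBOT

A 6-joint arm with a two-finger parallel gripper is mounted at the origin on a cart in front of the work surface, level with it; the furniture and walls round the work are solid. World frame = base frame: x ahead of the robot, y to its left, z up, the work surface at z = 0. Lengths are in m, angles in rad, forces in N, time in s.
With the tool pointing down it reaches from about 0.225 to 0.875 m from the base axis. Payload 3.4 kg.
Tool frame: the origin (TCP) lies at the very end of the fingers, on their centre line; the grasp point (between the pads) lies 19 mm behind it; z points along the fingers, y is the line along which they close (so a half turn about z gives the same grasp; the last joint's range is limited). The gripper opens to 85 mm and grips with 20 to 120 N. Pads are 22 mm wide; open, the fingers measure 114 mm over their backs; the gripper's body (76 mm by 85 mm) begins 54 mm behind the grasp point. The pads swing forward as they close: fully open they stand 13 mm farther back than shut.
Start: joints at [-1.343, 0.276, 1.505, -0, 1.361, -0.121], TCP at [0.197, -0.54, 0.231] pointing down, gripper open.
Joint ranges: [-2.89, 2.89], [-0.75, 2.08], [0.22, 2.7], [-1.18, 4.32], [0.11, 2.71], [-2.7, 2.7]. Speed limits (rad/s): [2.57, 2.57, 3.14, 3.14, 3.14, 3.14].

INTERFACE

Orientations are given as a unit quaternion [w, x, y, z].
In Python, from rig import get_state, optics, sign_off gives the robot as it stands.
- The arm moves only by the tool send_rows, never from a script. Its argument "increments" is a list of rows, each an object with "gripper": the gripper's target within -1 to 1 (shut at 1, half-way at 0, fully open at -1); "linear": the shift along the world's x, y, z in m, a list of three; "delta_rot": the turn, a rotation vector about the world's x, y, z in rad, a list of three. In form: [{"gripper": gripper, "linear": [dx, dy, dz], "delta_rot": [rx, ry, rz]}, ...]. A call has 1 to 8 rows; each row is the pose to reach, as a shift and turn from the pose commanded when the call began; what a row does not reach only later rows make up. A row lasts 1/10 s, in which the tool goes at most 50 mm and 8.59 degrees, less where a joint would pass 70% of its speed; a pose out of reach is approached as far as the arm can. A call with a gripper value outside its range is refused whole. The fingers move at their own pace and stop on an object; "newtons" is the grip in N (left out, the last holds). Time passes only in rows, so rows that repeat a pose let the fingers close. It gives the time, the measured TCP pose, the force, the opening and the grip force at its end, in the units of the state.
- get_state(): the state, without advancing time (a new reading comes with each control period).
- optics.get_image(name): name is "side" or "top"; returns a dict with "pixels" (400x640x3 uint8, blue, green, red), "K" (3x3 intrinsics, pixels), "rvec" (rotation vector, rad) and "tvec" (3), from world to camera coordinates, as OpenCV has them. Camera axes: x right, y down, z forward; pixel columns grow to the right and rows downward; lengths in m; the calibration is good to about 2 mm. A picture is of the moment at which its call begins. There is no depth.
- sign_off(): hands the job in; it is judged then, once.
The state is a dict: "clock": time; "qpos": joint angles; "qd": joint speeds; "effort": joint torques, N m; "position": TCP position; "ee_rot": TCP orientation; "contact_force": force on the tool from outside, world axes, zero at the start; "moment": the same for the moment, N m; "width": finger opening in m; "gripper_force": force on a finger pad.
Only numpy, scipy, OpenCV 4.12 (cv2) and the standard library are available. Lean on these libraries where they do the work, as an engineer would, in place of code of your own. Each camera call takes 0.05 s, during which the arm holds its last target. There are 200 camera calls.

## Working session

There is one attempt and no reset: what is moved stays moved. The work goes in short steps, Python scripts to look and compute and a tool call to move; the robot and the scene stay as the last step left them, time stands still between calls to the robot, and variables do not carry over. Pictures are saved under pics/ and viewed, at most 10 in all, crops included, and the job is handed in when it is done.

Besides the shell and the picture viewer there is one more tool, called after ">>>" by a JSON object that holds its "fn" and its "kwargs", one argument or row to a line. send_rows: Moves the arm, as the interface text tells. Its arguments: {"type":"object","properties":{"increments":{"type":"array"},"newtons":{"type":"number"}},"required":["increments"]}

```bash
mkdir -p pics; cat > h.py <<'E'
import numpy as np, cv2
from rig import get_state, optics, sign_off
def cam(n):
    d=optics.get_image(n); return d
def ray(d,px,z):
    R=cv2.Rodrigues(np.array(d["rvec"],float))[0]; t=np.array(d["tvec"],float).ravel()
    c=-R.T@t; v=R.T@np.linalg.inv(d["K"])@np.array([px[0],px[1],1.])
    return c+v*(z-c[2])/v[2]
def proj(d,p):
    return cv2.projectPoints(np.array(p,float).reshape(-1,3),np.array(d["rvec"],float),np.array(d["tvec"],float),np.array(d["K"],float),None)[0].reshape(-1,2)
E
python3 - <<'E'
from h import *
for n in("top","side"):
    d=cam(n); cv2.imwrite(f"pics/{n}0.png",d["pixels"]); np.save(f"{n}0.npy",d,allow_pickle=True)
    R=cv2.Rodrigues(np.array(d["rvec"],float))[0]; print(n,d["K"],-R.T@np.array(d["tvec"]).ravel(),R)
print(get_state())
E
```

```text
top [[428.14616964   0.         319.01174795]
 [  0.         428.14616964 199.40591708]
 [  0.           0.           1.        ]] [ 0.40316817 -0.06085066  1.38040483] [[ 0.02512744 -0.99961444  0.01181427]
 [-0.997786   -0.02580592 -0.06129563]
 [ 0.06157688 -0.01024791 -0.99804973]]
side [[432.24190508   0.         318.77853743]
 [  0.         432.24190508 199.1781966 ]
 [  0.           0.           1.        ]] [ 0.28887188 -1.05366458  0.51209371] [[ 0.97998314 -0.19876534  0.01119724]
 [-0.07073732 -0.40023111 -0.91368008]
 [ 0.18608941  0.89459902 -0.40627987]]
{'clock': 0.1, 'qpos': array([-1.34298934e+00,  2.76510017e-01,  1.50599153e+00, -6.68864810e-05,
        1.36070275e+00, -1.20968982e-01]), 'qd': array([-4.56882804e-05,  6.31357184e-04, -4.25096025e-03,  4.27666299e-04,
        2.41944109e-04,  5.67640580e-04]), 'effort': array([ 1.01303693e-03, -4.17698479e+01, -2.46403706e+01, -6.64353274e-05,
        5.79381813e-03,  1.48137809e-05]), 'position': array([ 0.19638748, -0.53992443,  0.23054459]), 'ee_rot': array([-8.02925781e-04,  9.84831377e-01,  1.73512273e-01, -7.56812917e-05]), 'contact_force': array([-0.09597605,  0.38726792, -0.58241658]), 'moment': array([ 0.04176143,  0.00732986, -0.00260819]), 'gripper_force': 0.0, 'width': 0.08539575150639066}
```

View pics/top0.png

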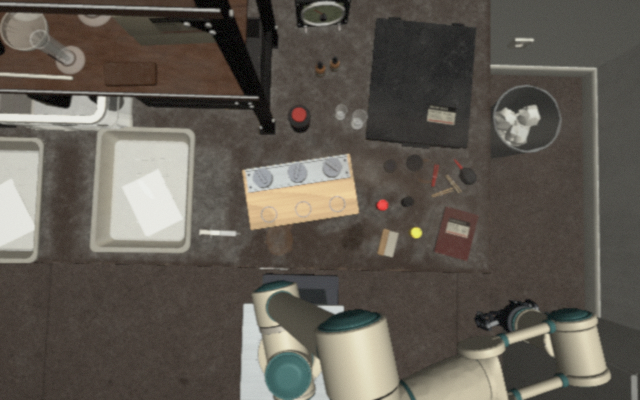

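View pics/side0.png

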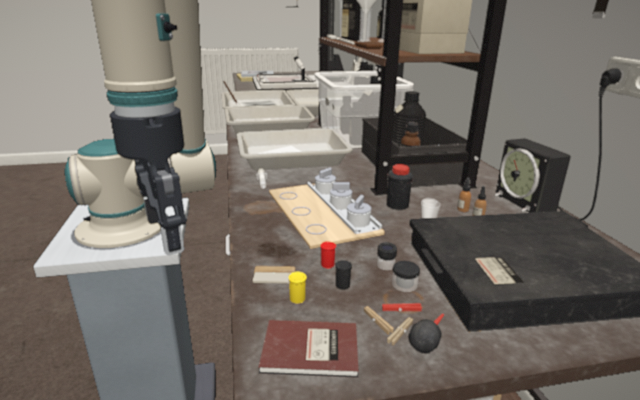

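The top view shows the press at about (300,192), with its screws at (263,177), (297,172) and (332,167) and its rings at (268,215), (303,209) and (337,204). The side view shows the same bench.

Candidates for the canister in the top view:
- black cylinder (407,202), side (343,275)
- red (382,205)
- yellow (416,233)
- loupe or jar (390,165) and (414,163)
- black bulb (467,176)
- tank (299,118)

I choose the black one at (407,202) and will check it in a crop.

```bash
python3 - <<'E'
from h import *
t=np.load("top0.npy",allow_pickle=True).item(); s=np.load("side0.npy",allow_pickle=True).item()
a=cv2.resize(t["pixels"][145:245,235:435],(800,400),interpolation=cv2.INTER_CUBIC)
b=cv2.resize(s["pixels"][165:300,265:415],(222*1,200),interpolation=cv2.INTER_CUBIC)
c=np.zeros((600,800,3),np.uint8); c[:400]=a; c[400:,:222]=b
b2=cv2.resize(s["pixels"][170:240,265:385],(343,200),interpolation=cv2.INTER_CUBIC); c[400:,230:573]=b2
b3=cv2.resize(s["pixels"][240:300,315:375],(200,200),interpolation=cv2.INTER_CUBIC); c[400:,590:790]=b3
cv2.imwrite("pics/crop0.png",c)
# black canister
g=t["pixels"].max(2)
for nm,d,(x0,x1,y0,y1) in(("top",t,(395,420,190,215)),("side",s,(325,362,250,300))):
    g=d["pixels"].max(2)[y0:y1,x0:x1]; m=(g<38).astype(np.uint8)
    n,l,st,ce=cv2.connectedComponentsWithStats(m)
    print(nm,np.median(g),[(st[i],ce[i]+[x0,y0]) for i in range(1,n) if st[i][4]>15])
# board corners by colour
hsv=cv2.cvtColor(t["pixels"],cv2.COLOR_BGR2HSV)
m=cv2.inRange(hsv,(8,60,120),(30,255,255)); m[:, :235]=0;m[:,365:]=0;m[:145]=0;m[240:]=0
c=max(cv2.findContours(m,0,2)[0],key=cv2.contourArea); r=cv2.minAreaRect(c); print(r)
for p in cv2.boxPoints(r): print(p,ray(t,p,.014))
E
```

```text
top 78.0 []
side 110.0 [(array([12, 20,  6, 18, 39], dtype=int32), array([338.07692308, 279.94871795]))]
((300.17108154296875, 191.4977569580078), (61.70674514770508, 110.70306396484375), 81.33586120605469)
[240.80339 169.33475] [0.57750768 0.17810364 0.014     ]
[350.24313 152.6582 ] [ 0.64093397 -0.17169173  0.014     ]
[359.53876 213.66077] [ 0.44520745 -0.20546593  0.014     ]
[250.09903 230.33731] [0.38337024 0.14155895 0.014     ]
```

View pics/crop0.png

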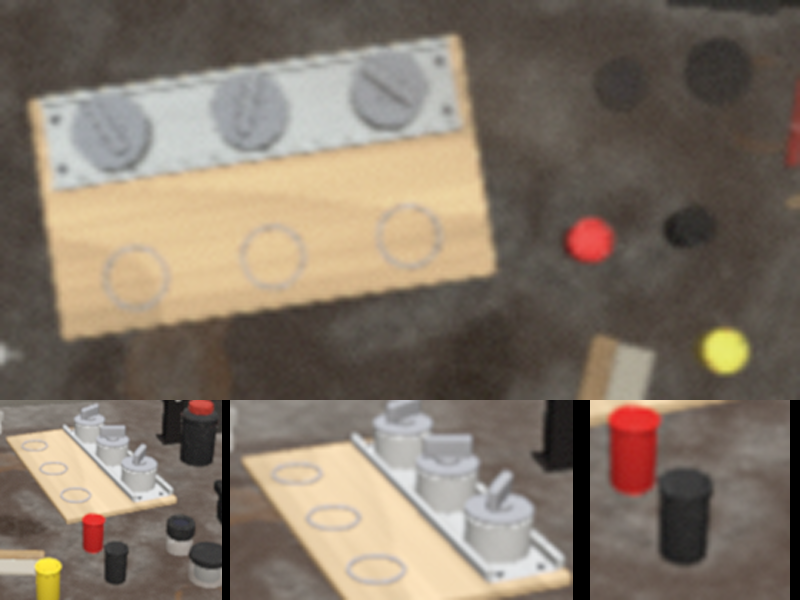

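The crop confirms it: the canister is black with a cap, at crop (690,227), which is top px (407.5,201.7), and it stands beside the red one. Next I measure the wings and the canister.

```bash
python3 - <<'E'
from h import *
t=np.load("top0.npy",allow_pickle=True).item(); s=np.load("side0.npy",allow_pickle=True).item()
# canister: top & side
for nm,d,(x0,x1,y0,y1) in(("top",t,(394,422,188,214)),("side",s,(330,357,255,296))):
    g=d["pixels"].max(2)[y0:y1,x0:x1]; m=(g<52).astype(np.uint8)
    n,l,st,ce=cv2.connectedComponentsWithStats(m); i=1+np.argmax(st[1:,4]); print(nm,g.min(),st[i]+[x0,y0,0,0,0],ce[i]+[x0,y0])
print("cap centre",ray(t,(407.5,201.7),.051), "side proj",proj(s,[ray(t,(407.5,201.7),.051),np.r_[ray(t,(407.5,201.7),.051)[:2],0]]))
yaw=.178;o=np.array([.524,-.0122]);X=np.array([np.cos(yaw),np.sin(yaw)]);Y=np.array([-X[1],X[0]])
rows=[]
for k,n in((1,"left"),(0,"mid"),(-1,"right")):
    p=o+.045*X+.11*k*Y; q=o-.07*X+.11*k*Y
    print(n,"screw",p,proj(t,[*p,.081]),"ring",q,proj(t,[*q,.017]))
    out=[]
    for d,z in((t,.081),(s,.075)):
        c=proj(d,[*p,z])[0]; M=np.float32([[10,0,130-10*c[0]],[0,10,130-10*c[1]]])
        w=cv2.warpAffine(d["pixels"],M,(260,260),flags=cv2.INTER_CUBIC); w=cv2.normalize(w,None,0,255,cv2.NORM_MINMAX)
        cv2.circle(w,(130,130),2,(0,0,255),-1); out.append(w)
    rows.append(np.vstack(out))
cv2.imwrite("pics/wings.png",np.hstack(rows))
E
```

```text
top 31 [401 198  12   9  66] [406.09090909 202.01515152]
side 29 [336 268  15  21 259] [342.61389961 278.08494208]
cap centre [ 0.4851585  -0.35048742  0.051     ] side proj [[342.81367767 263.01903914]
 [341.96109678 284.55952821]]
left screw [0.54881222 0.10402975] [[261.06476019 176.44866536]] ring [0.43562925 0.08366767] [[268.76555855 214.33061152]]
mid screw [ 0.56828899 -0.00423223] [[296.79296539 171.03610456]] ring [ 0.45510602 -0.02459431] [[302.98421847 209.0806194 ]]
right screw [ 0.58776576 -0.11249421] [[332.39511533 165.64264021]] ring [ 0.47458278 -0.13285628] [[337.08719737 203.84837561]]
```

View pics/wings.png

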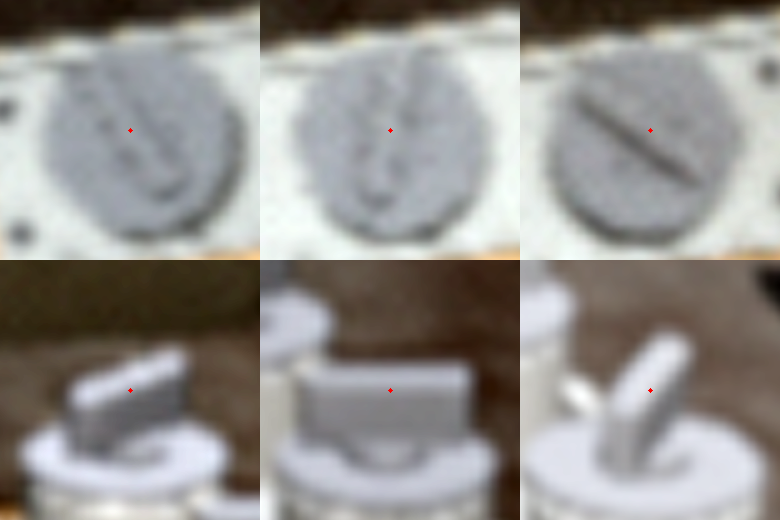

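The wings are visible in both views. Side-view top-face ends (strip px): left (76,393)-(182,353), mid (304,372)-(470,372), right (614,415)-(683,340). Next come the angles from rays.

```bash
python3 - <<'E'
from h import *
t=np.load("top0.npy",allow_pickle=True).item(); s=np.load("side0.npy",allow_pickle=True).item()
P={"left":([.54881,.10403],[(76,393),(182,353)],[(95,68),(167,188)],0),"mid":([.56829,-.00423],[(304,372),(470,372)],[(397,60),(380,200)],260),"right":([.58777,-.11249],[(614,415),(683,340)],[(580,97),(695,182)],520)}
for n,(p,es,et,off) in P.items():
    for nm,d,z,e,y0 in(("side",s,.075,es,390),("top",t,.081,et,130)):
        c=proj(d,[*p,z])[0]
        a,b=[ray(d,c+(np.array(q)-[130+off,y0])/10,.081)[:2] for q in e]
        v=b-a; print(n,nm,"mid",((a+b)/2).round(4),"len",np.linalg.norm(v).round(4),"ang deg",np.degrees(np.arctan2(v[1],v[0])).round(1)%180)
st=get_state(); from scipy.spatial.transform import Rotation as R
q=st["ee_rot"]; print(R.from_quat([*q[1:],q[0]]).as_matrix().round(3))
E
```

```text
left side mid [0.5482 0.1023] len 0.0469 ang deg 36.6
left top mid [0.5494 0.1038] len 0.0429 ang deg 32.599999999999994
mid side mid [ 0.5668 -0.0059] len 0.0448 ang deg 170.1
mid top mid [ 0.5683 -0.0038] len 0.0433 ang deg 174.7
right side mid [ 0.5857 -0.1176] len 0.0508 ang deg 54.1
right top mid [ 0.5848 -0.1087] len 0.0437 ang deg 54.8
[[ 0.94   0.342 -0.   ]
 [ 0.342 -0.94   0.002]
 [ 0.    -0.002 -1.   ]]
```

Right screw first, at hover height.

>>> {"fn": "send_rows", "kwargs": {
  "increments": [
    {"gripper": -1,"linear": [0.04,0.045,0],"delta_rot": [0,0,0.1]},
    {"gripper": -1,"linear": [0.075,0.08,0],"delta_rot": [0,0,0.2]},
    {"gripper": -1,"linear": [0.11,0.115,0],"delta_rot": [0,0,0.3]},
    {"gripper": -1,"linear": [0.14,0.15,-0.01],"delta_rot": [0,0,0.4]},
    {"gripper": -1,"linear": [0.17,0.185,-0.02],"delta_rot": [0,0,0.5]},
    {"gripper": -1,"linear": [0.2,0.22,-0.03],"delta_rot": [0,0,0.6]},
    {"gripper": -1,"linear": [0.23,0.255,-0.04],"delta_rot": [0,0,0.6]},
    {"gripper": -1,"linear": [0.26,0.285,-0.05],"delta_rot": [0,0,0.6]}
  ]
}}

```text
clock: 0.9
position: [0.4571, -0.2531, 0.1807]
ee_rot: [-0.0, 0.889, 0.457, -0.0]
contact_force: [1.1, -0.5, -0.2]
width: 0.0857
gripper_force: 0.0
```

>>> {"fn": "send_rows", "kwargs": {
  "increments": [
    {"gripper": -1,"linear": [0.032,0.036,-0.01],"delta_rot": [0,0,0]},
    {"gripper": -1,"linear": [0.064,0.07,-0.02],"delta_rot": [0,0,0]},
    {"gripper": -1,"linear": [0.096,0.104,-0.035],"delta_rot": [0,0,0]},
    {"gripper": -1,"linear": [0.129,0.141,-0.055],"delta_rot": [0,0,0]},
    {"gripper": -0.5,"linear": [0.129,0.141,-0.075],"delta_rot": [0,0,0]},
    {"gripper": -0.5,"linear": [0.129,0.141,-0.085],"delta_rot": [0,0,0]},
    {"gripper": 0,"linear": [0.129,0.141,-0.085],"delta_rot": [0,0,0]},
    {"gripper": 0,"linear": [0.129,0.141,-0.085],"delta_rot": [0,0,0]}
  ]
}}

```text
clock: 1.7
position: [0.5851, -0.1153, 0.0966]
ee_rot: [0.0, 0.89, 0.456, -0.0]
contact_force: [-0.6, -0.2, 0.2]
width: 0.0428
gripper_force: 0.0
```

```bash
python3 - <<'E'
from h import *
s=cam("side"); t=cam("top")
a=cv2.resize(s["pixels"][130:250,270:430],(640,480),interpolation=cv2.INTER_CUBIC); cv2.imwrite("pics/g1.png",a)
st=get_state(); print(st["position"],st["width"],st["contact_force"],st["moment"])
E
```

```text
[ 0.58571741 -0.11561349  0.09754182] 0.042424281236088573 [-0.26038374 -0.33633528 -0.62148389] [ 0.00042772  0.00498559 -0.00126022]
```

View pics/g1.png

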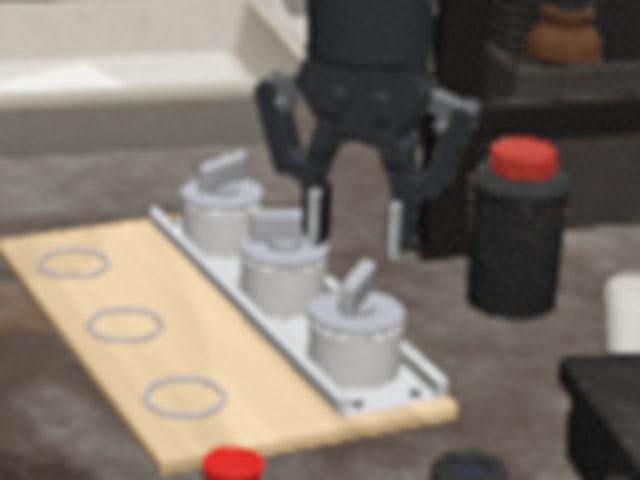

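The picture shows the fingers straddling the right wing (crop px 355,285), with the right and left tips at (395,255) and (315,235). Descend and pinch gently.

>>> {"fn": "send_rows", "kwargs": {
  "increments": [
    {"gripper": 0,"linear": [0,0.001,-0.016],"delta_rot": [0,0,0]},
    {"gripper": 0,"linear": [0,0.001,-0.031],"delta_rot": [0,0,0]},
    {"gripper": 0.5,"linear": [0,0.001,-0.031],"delta_rot": [0,0,0]},
    {"gripper": 1,"linear": [0,0.001,-0.031],"delta_rot": [0,0,0]},
    {"gripper": 1,"linear": [0,0.001,-0.031],"delta_rot": [0,0,0]},
    {"gripper": 1,"linear": [0,0.001,-0.031],"delta_rot": [0,0,0]},
    {"gripper": 1,"linear": [0,0.001,-0.031],"delta_rot": [0,0,0]},
    {"gripper": 1,"linear": [0,0.001,-0.031],"delta_rot": [0,0,0]}
  ],
  "newtons": 20
}}

```text
clock: 2.6
position: [0.5857, -0.1138, 0.0665]
ee_rot: [0.001, 0.89, 0.457, 0.0]
contact_force: [-3.7, -0.3, 7.2]
width: 0.0093
gripper_force: 24.3
```

```bash
cat > m.py <<'E'
from h import *
st=get_state(); q=st["ee_rot"]
print(st["clock"],st["position"].round(4),"yaw",np.degrees(2*np.arctan2(q[2],q[1])).round(2),"w",round(st["width"],4),"F",st["contact_force"].round(1),"M",st["moment"].round(3),"g",st["gripper_force"],"q6",st["qpos"][5].round(3),"eff6",st["effort"][5].round(3))
E
python3 m.py
```

```text
2.6 [ 0.5857 -0.1138  0.0665] yaw 54.37 w 0.0093 F [-3.7 -0.3  7.2] M [-0.11   0.397  0.029] g 24.346737563610077 q6 0.314 eff6 -0.01
```

>>> {"fn": "send_rows", "kwargs": {
  "increments": [
    {"gripper": 1,"linear": [0,0,0.003],"delta_rot": [0,0,0]},
    {"gripper": 1,"linear": [0,0,0.003],"delta_rot": [0,0,-0.04]},
    {"gripper": 1,"linear": [0,0,0.003],"delta_rot": [0,0,-0.08]},
    {"gripper": 1,"linear": [0,0,0.003],"delta_rot": [0,0,-0.08]}
  ]
}}

```text
clock: 3.0
position: [0.5852, -0.1135, 0.0667]
ee_rot: [-0.0, 0.907, 0.421, -0.001]
contact_force: [1.3, -2.4, -12.8]
width: 0.0092
gripper_force: 22.0
```

```bash
python3 m.py
```

```text
3.0 [ 0.5852 -0.1135  0.0667] yaw 49.78 w 0.0092 F [  1.3  -2.4 -12.8] M [-0.439 -0.259 -0.024] g 21.998291015625 q6 0.394 eff6 0.104
```

>>> {"fn": "send_rows", "kwargs": {
  "increments": [
    {"gripper": 1,"linear": [0,0,-0.0015],"delta_rot": [0,0,-0.02]},
    {"gripper": 1,"linear": [0,0,-0.0015],"delta_rot": [0,0,-0.04]},
    {"gripper": 1,"linear": [0,0,-0.0015],"delta_rot": [0,0,-0.04]}
  ]
}}

```text
clock: 3.3
position: [0.5851, -0.1135, 0.0666]
ee_rot: [-0.0, 0.915, 0.403, -0.0]
contact_force: [-0.6, -2.3, -6.9]
width: 0.0092
gripper_force: 22.7
```

```bash
python3 m.py
```

```text
3.3 [ 0.5851 -0.1135  0.0666] yaw 47.47 w 0.0092 F [-0.6 -2.3 -6.9] M [-0.317  0.177 -0.039] g 22.72326171398163 q6 0.434 eff6 0.051
```

>>> {"fn": "send_rows", "kwargs": {
  "increments": [
    {"gripper": 1,"linear": [0,0,-0.001],"delta_rot": [0,0,-0.02]},
    {"gripper": 1,"linear": [0,0,-0.001],"delta_rot": [0,0,-0.04]},
    {"gripper": 1,"linear": [0,0,-0.001],"delta_rot": [0,0,-0.04]}
  ]
}}

```text
clock: 3.6
position: [0.5851, -0.1134, 0.0666]
ee_rot: [0.0, 0.923, 0.384, -0.0]
contact_force: [-4.5, -2.6, 3.0]
width: 0.0094
gripper_force: 23.9
```

```bash
python3 m.py
```

```text
3.6 [ 0.5851 -0.1134  0.0666] yaw 45.17 w 0.0094 F [-4.5 -2.6  3. ] M [-0.185  0.744 -0.043] g 23.943000733852386 q6 0.475 eff6 0.058
```

>>> {"fn": "send_rows", "kwargs": {
  "increments": [
    {"gripper": 1,"linear": [-0.0005,0,0],"delta_rot": [0,0,-0.04]},
    {"gripper": 1,"linear": [-0.0005,0,0],"delta_rot": [0,0,-0.08]},
    {"gripper": 1,"linear": [-0.0005,0,0],"delta_rot": [0,0,-0.12]},
    {"gripper": 1,"linear": [-0.0005,0,0],"delta_rot": [0,0,-0.16]},
    {"gripper": 1,"linear": [-0.0005,0,0],"delta_rot": [0,0,-0.16]}
  ]
}}

```text
clock: 4.1
position: [0.5847, -0.1129, 0.0665]
ee_rot: [-0.0, 0.951, 0.309, 0.0]
contact_force: [-4.3, -0.3, 4.4]
width: 0.0092
gripper_force: 24.2
```

```bash
python3 m.py; python3 - <<'E'
from h import *
s=cam("side")
cv2.imwrite("pics/g2.png",cv2.resize(s["pixels"][130:250,270:430],(640,480),interpolation=cv2.INTER_CUBIC))
E
```

```text
4.1 [ 0.5847 -0.1129  0.0665] yaw 36.02 w 0.0092 F [-4.3 -0.3  4.4] M [ 0.066  0.72  -0.101] g 24.177522361278534 q6 0.634 eff6 0.125
```

View pics/g2.png

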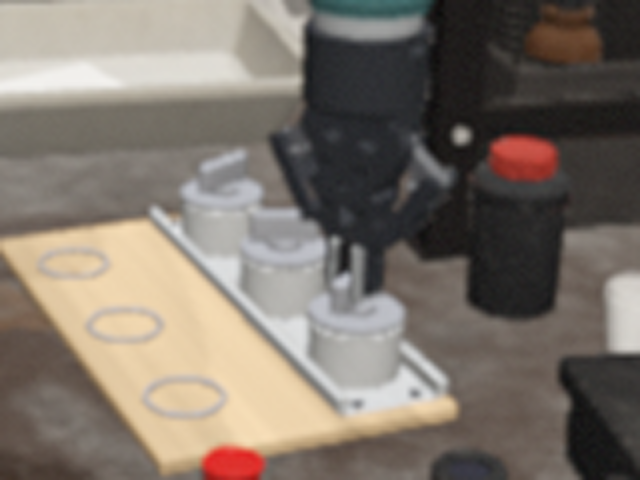

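The pads hold the wing at (345,285) and it follows with almost no torque after 0.32 rad, so the right screw is the loose one. I keep turning it.

>>> {"fn": "send_rows", "kwargs": {
  "increments": [
    {"gripper": 1,"linear": [-0.0005,0,0],"delta_rot": [0,0,-0.04]},
    {"gripper": 1,"linear": [-0.0005,0,0],"delta_rot": [0,0,-0.08]},
    {"gripper": 1,"linear": [-0.0005,0,0],"delta_rot": [0,0,-0.12]},
    {"gripper": 1,"linear": [-0.0005,0,0],"delta_rot": [0,0,-0.16]},
    {"gripper": 1,"linear": [-0.0005,0,0],"delta_rot": [0,0,-0.2]},
    {"gripper": 1,"linear": [-0.0005,0,0],"delta_rot": [0,0,-0.24]},
    {"gripper": 1,"linear": [-0.0005,0,0],"delta_rot": [0,0,-0.27]},
    {"gripper": 1,"linear": [-0.0005,0,0],"delta_rot": [0,0,-0.27]}
  ]
}}

```text
clock: 4.95
position: [0.5842, -0.1121, 0.0665]
ee_rot: [-0.001, 0.984, 0.178, 0.0]
contact_force: [-4.1, 2.5, 6.8]
width: 0.0093
gripper_force: 24.4
```

```bash
python3 m.py
```

```text
4.95 [ 0.5842 -0.1121  0.0665] yaw 20.55 w 0.0093 F [-4.1  2.5  6.8] M [ 0.445  0.769 -0.053] g 24.36922699213028 q6 0.903 eff6 0.069
```

>>> {"fn": "send_rows", "kwargs": {
  "increments": [
    {"gripper": 1,"linear": [0,0,0],"delta_rot": [0,0,-0.04]},
    {"gripper": 1,"linear": [0,0,0],"delta_rot": [0,0,-0.08]},
    {"gripper": 1,"linear": [0,0,0],"delta_rot": [0,0,-0.08]}
  ]
}}

```text
clock: 5.25
position: [0.5841, -0.1118, 0.0665]
ee_rot: [-0.001, 0.99, 0.139, -0.0]
contact_force: [-3.9, 3.5, 6.0]
width: 0.0092
gripper_force: 24.4
```

```bash
python3 m.py
```

```text
5.25 [ 0.5841 -0.1118  0.0665] yaw 15.95 w 0.0092 F [-3.9  3.5  6. ] M [ 0.575  0.746 -0.052] g 24.403235614299774 q6 0.983 eff6 0.102
```

>>> {"fn": "send_rows", "kwargs": {
  "increments": [
    {"gripper": 1,"linear": [0,0,0],"delta_rot": [0,0,-0.02]},
    {"gripper": 1,"linear": [0,0,0],"delta_rot": [0,0,-0.04]},
    {"gripper": 1,"linear": [0,0,0],"delta_rot": [0,0,-0.04]}
  ]
}}

```text
clock: 5.55
position: [0.584, -0.1117, 0.0665]
ee_rot: [-0.001, 0.993, 0.119, -0.0]
contact_force: [-3.3, 3.2, 7.3]
width: 0.0092
gripper_force: 24.4
```

```bash
python3 m.py
```

```text
5.55 [ 0.584  -0.1117  0.0665] yaw 13.68 w 0.0092 F [-3.3  3.2  7.3] M [0.626 0.824 0.024] g 24.412071704864502 q6 1.023 eff6 0.066
```

>>> {"fn": "send_rows", "kwargs": {
  "increments": [
    {"gripper": 1,"linear": [0,0,0],"delta_rot": [0,0,-0.015]},
    {"gripper": 1,"linear": [0,0,0],"delta_rot": [0,0,-0.03]},
    {"gripper": 1,"linear": [0,0,0],"delta_rot": [0,0,-0.03]}
  ]
}}

```text
clock: 5.85
position: [0.584, -0.1116, 0.0665]
ee_rot: [-0.001, 0.995, 0.104, -0.0]
contact_force: [-5.0, 4.7, 6.8]
width: 0.0093
gripper_force: 24.4
```

```bash
python3 m.py
```

```text
5.85 [ 0.584  -0.1116  0.0665] yaw 11.96 w 0.0093 F [-5.   4.7  6.8] M [0.642 0.813 0.061] g 24.422560930252075 q6 1.053 eff6 0.063
```

>>> {"fn": "send_rows", "kwargs": {
  "increments": [
    {"gripper": 1,"linear": [0,0,0],"delta_rot": [0,0,-0.015]},
    {"gripper": 1,"linear": [0,0,0],"delta_rot": [0,0,-0.03]},
    {"gripper": 1,"linear": [0,0,0],"delta_rot": [0,0,-0.03]}
  ]
}}

```text
clock: 6.15
position: [0.584, -0.1115, 0.0665]
ee_rot: [-0.002, 0.996, 0.089, -0.0]
contact_force: [-4.5, 3.6, 6.1]
width: 0.0093
gripper_force: 24.4
```

```bash
python3 m.py
```

```text
6.15 [ 0.584  -0.1115  0.0665] yaw 10.24 w 0.0093 F [-4.5  3.6  6.1] M [0.673 0.76  0.003] g 24.43217307329178 q6 1.083 eff6 0.064
```

>>> {"fn": "send_rows", "kwargs": {
  "increments": [
    {"gripper": 1,"linear": [-0.0005,0.0005,0],"delta_rot": [0,0,-0.015]},
    {"gripper": 1,"linear": [-0.0005,0.0005,0],"delta_rot": [0,0,-0.03]},
    {"gripper": 1,"linear": [-0.0005,0.0005,0],"delta_rot": [0,0,-0.03]}
  ]
}}

```text
clock: 6.45
position: [0.584, -0.1113, 0.0665]
ee_rot: [-0.001, 0.997, 0.074, 0.0]
contact_force: [-3.6, 3.1, 5.4]
width: 0.009
gripper_force: 24.3
```

```bash
python3 m.py
```

```text
6.45 [ 0.584  -0.1113  0.0665] yaw 8.53 w 0.009 F [-3.6  3.1  5.4] M [ 0.571  0.722 -0.003] g 24.324239194393158 q6 1.114 eff6 0.063
```

>>> {"fn": "send_rows", "kwargs": {
  "increments": [
    {"gripper": 1,"linear": [0,0,0],"delta_rot": [0,0,-0.015]},
    {"gripper": 1,"linear": [0,0,0],"delta_rot": [0,0,-0.03]},
    {"gripper": 1,"linear": [0,0,0],"delta_rot": [0,0,-0.03]}
  ]
}}

```text
clock: 6.75
position: [0.584, -0.1112, 0.0665]
ee_rot: [-0.001, 0.998, 0.059, 0.0]
contact_force: [-4.1, 3.4, 5.4]
width: 0.0094
gripper_force: 24.3
```

```bash
python3 m.py
```

```text
6.75 [ 0.584  -0.1112  0.0665] yaw 6.81 w 0.0094 F [-4.1  3.4  5.4] M [ 0.602  0.682 -0.005] g 24.33514952659607 q6 1.144 eff6 0.062
```

Total 0.83 rad, still free.

>>> {"fn": "send_rows", "kwargs": {
  "increments": [
    {"gripper": 1,"linear": [0,0,0],"delta_rot": [0,0,-0.015]},
    {"gripper": 1,"linear": [0,0,0],"delta_rot": [0,0,-0.03]},
    {"gripper": 1,"linear": [0,0,0],"delta_rot": [0,0,-0.03]}
  ]
}}

```text
clock: 7.05
position: [0.5839, -0.1111, 0.0665]
ee_rot: [-0.001, 0.999, 0.044, 0.0]
contact_force: [-4.3, 4.5, 5.0]
width: 0.0095
gripper_force: 24.3
```

```bash
python3 m.py
```

```text
7.05 [ 0.5839 -0.1111  0.0665] yaw 5.08 w 0.0095 F [-4.3  4.5  5. ] M [0.641 0.687 0.021] g 24.343550205230713 q6 1.174 eff6 0.062
```

>>> {"fn": "send_rows", "kwargs": {
  "increments": [
    {"gripper": 1,"linear": [0,0,0],"delta_rot": [0,0,-0.015]},
    {"gripper": 1,"linear": [0,0,0],"delta_rot": [0,0,-0.03]},
    {"gripper": 1,"linear": [0,0,0],"delta_rot": [0,0,-0.03]}
  ]
}}

```text
clock: 7.35
position: [0.5839, -0.111, 0.0665]
ee_rot: [-0.001, 1.0, 0.03, 0.0]
contact_force: [-3.4, 4.8, 5.5]
width: 0.0094
gripper_force: 26.0
```

```bash
python3 m.py
```

```text
7.35 [ 0.5839 -0.111   0.0665] yaw 3.43 w 0.0094 F [-3.4  4.8  5.5] M [0.732 0.588 0.365] g 26.008401811122894 q6 1.203 eff6 0.42
```

Firm contact: torque jumped from 0.06 to 0.42 N m at about 0.89 rad. I add one tiny confirming nudge before releasing.

>>> {"fn": "send_rows", "kwargs": {
  "increments": [
    {"gripper": 1,"linear": [0,0,0],"delta_rot": [0,0,-0.006]},
    {"gripper": 1,"linear": [0,0,0],"delta_rot": [0,0,-0.006]}
  ]
}}

```text
clock: 7.55
position: [0.5839, -0.1111, 0.0665]
ee_rot: [-0.001, 1.0, 0.027, 0.0]
contact_force: [-3.8, 4.1, 5.2]
width: 0.0096
gripper_force: 27.5
```

```bash
python3 m.py
```

```text
7.55 [ 0.5839 -0.1111  0.0665] yaw 3.12 w 0.0096 F [-3.8  4.1  5.2] M [0.724 0.577 0.426] g 27.46488243341446 q6 1.208 eff6 0.456
```

Home is confirmed at 0.46 N m, and it hardly moves. Release, lift and go over the canister, turning the closing axis to world x.

>>> {"fn": "send_rows", "kwargs": {
  "increments": [
    {"gripper": 0,"linear": [0,0,0],"delta_rot": [0,0,0]},
    {"gripper": 0,"linear": [0,0,0],"delta_rot": [0,0,0]},
    {"gripper": 0,"linear": [0,0,0],"delta_rot": [0,0,0]},
    {"gripper": 0,"linear": [0,0,0.04],"delta_rot": [0,0,0]},
    {"gripper": 0,"linear": [0,0,0.08],"delta_rot": [0,0,0]},
    {"gripper": -0.2,"linear": [-0.02,-0.04,0.08],"delta_rot": [0,0,0.14]},
    {"gripper": -0.2,"linear": [-0.04,-0.08,0.08],"delta_rot": [0,0,0.28]},
    {"gripper": -0.2,"linear": [-0.055,-0.12,0.08],"delta_rot": [0,0,0.42]}
  ],
  "newtons": 25
}}

```text
clock: 8.35
position: [0.5286, -0.2341, 0.1465]
ee_rot: [0.001, 0.971, 0.238, 0.001]
contact_force: [-0.5, -0.2, -0.0]
width: 0.0512
gripper_force: 0.0
```

>>> {"fn": "send_rows", "kwargs": {
  "increments": [
    {"gripper": -0.2,"linear": [-0.015,-0.03,0],"delta_rot": [0,0,0.14]},
    {"gripper": -0.2,"linear": [-0.03,-0.06,0],"delta_rot": [0,0,0.28]},
    {"gripper": -0.2,"linear": [-0.044,-0.09,0],"delta_rot": [0,0,0.42]},
    {"gripper": -0.2,"linear": [-0.044,-0.118,0],"delta_rot": [0,0,0.56]},
    {"gripper": -0.2,"linear": [-0.044,-0.118,0],"delta_rot": [0,0,0.7]},
    {"gripper": -0.2,"linear": [-0.044,-0.118,0],"delta_rot": [0,0,0.84]},
    {"gripper": -0.2,"linear": [-0.044,-0.118,0],"delta_rot": [0,0,0.98]},
    {"gripper": -0.2,"linear": [-0.044,-0.118,0],"delta_rot": [0,0,1.09]}
  ]
}}

```text
clock: 9.15
position: [0.4853, -0.3516, 0.1457]
ee_rot: [0.0, 0.708, 0.706, 0.0]
contact_force: [0.6, 0.4, -0.4]
width: 0.0516
gripper_force: 0.0
```

```bash
python3 m.py; python3 - <<'E'
from h import *
s=cam("side"); t=cam("top")
c=np.hstack([cv2.resize(s["pixels"][140:300,270:400],(390,480),interpolation=cv2.INTER_CUBIC),cv2.resize(t["pixels"][150:250,310:395],(408,480),interpolation=cv2.INTER_CUBIC)])
cv2.imwrite("pics/g3.png",c)
E
```

```text
9.15 [ 0.4853 -0.3516  0.1457] yaw 89.8 w 0.0516 F [ 0.6  0.4 -0.4] M [ 0.045 -0.053  0.039] g 0.0 q6 -0.74 eff6 0.796
```

View pics/g3.png

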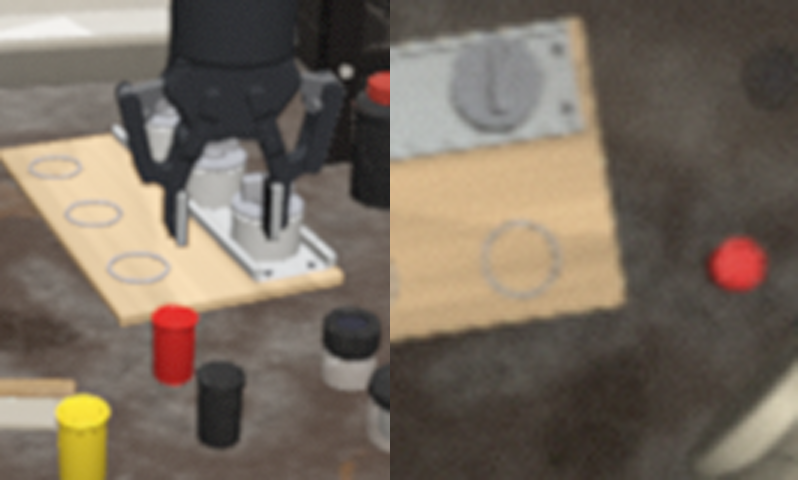

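The crop shows the canister at (219,405) below the open fingers at (180,240) and (275,235). The turned right wing is at (492,80) and the right ring at (520,258), which is top px (337.1,203.8), as predicted.

```bash
python3 - <<'E'
from h import *
s=np.load("side0.npy",allow_pickle=True).item();t=np.load("top0.npy",allow_pickle=True).item()
print(proj(s,[[.485-.026,-.351,.146],[.485+.026,-.351,.146],[.485,-.351,.051],[.485-.017,-.351,.051],[.485+.017,-.351,.051]]))
# cap/base in side view: silhouette edges at mid-height rows
g=s["pixels"].max(2).astype(float)
for r in (272,278,283): print(r,g[r,328:358].astype(int))
for c in(340,343,346): print(c,g[256:296,c].astype(int))
g=t["pixels"].max(2)
print(g[201:204,396:420])
E
```

```text
[[331.04487201 221.20702243]
 [357.80514354 219.004564  ]
 [342.80034067 263.16529975]
 [334.41074372 264.01568923]
 [351.12789753 262.32119881]]
272 [120 123 125 125 121 118 111  84  52  36  37  40  40  43  44  42  45  45
  46  45  41  39  63 100 114 118 122 126 130 133]
278 [127 127 127 127 129 134 130  97  49  31  36  37  41  42  43  43  43  44
  43  39  34  42  73 104 117 118 121 124 123 119]
283 [119 115 110 107 109 116 117  87  47  35  35  35  38  39  42  45  43  42
  40  40  34  51  97 122 129 126 125 123 119 116]
340 [106 115 121 119  98  68  60  64  63  62  62  63  55  46  42  43  40  42
  41  42  40  39  41  38  40  38  39  38  41  39  39  34  51  86 113 114
 108 101  98 102]
343 [111 115 120 119  93  66  62  62  64  62  61  63  61  55  48  45  42  43
  46  41  45  40  43  43  43  45  43  45  39  42  40  39  42  69 101 109
 105 101 102 102]
346 [109 117 118 113  96  68  63  63  63  61  62  62  60  50  43  46  46  47
  48  45  42  44  43  42  43  46  42  40  40  43  43  38  56  90 113 115
 109 106 101 102]
[[79 84 82 84 72 47 39 36 46 47 46 46 51 52 49 50 50 56 65 72 74 80 78 78]
 [85 86 90 86 70 48 31 39 47 47 47 50 49 47 50 48 53 57 67 72 74 78 78 76]
 [90 90 92 89 75 48 33 36 44 44 50 46 46 44 45 51 54 58 67 73 75 75 78 80]]
```

Both views put the cap centre about 4 mm farther out, at y ≈ -0.355, because the blob included the body's side. Descend with that correction and grip.

>>> {"fn": "send_rows", "kwargs": {
  "increments": [
    {"gripper": -0.2,"linear": [0,-0.004,-0.04],"delta_rot": [0,0,0]},
    {"gripper": -0.2,"linear": [0,-0.004,-0.075],"delta_rot": [0,0,0]},
    {"gripper": -0.2,"linear": [0,-0.004,-0.105],"delta_rot": [0,0,0]},
    {"gripper": -0.2,"linear": [0,-0.004,-0.134],"delta_rot": [0,0,0]},
    {"gripper": -0.2,"linear": [0,-0.004,-0.134],"delta_rot": [0,0,0]},
    {"gripper": 0.5,"linear": [0,-0.004,-0.134],"delta_rot": [0,0,0]},
    {"gripper": 0.5,"linear": [0,-0.004,-0.134],"delta_rot": [0,0,0]},
    {"gripper": 0.5,"linear": [0,-0.004,-0.134],"delta_rot": [0,0,0]}
  ],
  "newtons": 25
}}

```text
clock: 10.05
position: [0.4861, -0.3559, 0.0137]
ee_rot: [0.002, 0.71, 0.704, 0.0]
contact_force: [-0.5, -0.1, -0.1]
width: 0.0323
gripper_force: 24.8
```

```bash
python3 m.py
```

```text
10.05 [ 0.4861 -0.3559  0.0137] yaw 89.52 w 0.0323 F [-0.5 -0.1 -0.1] M [-0.003 -0.03  -0.039] g 24.7885063290596 q6 -0.739 eff6 0.004
```

Gripped at 32 mm. Lift and carry over the right ring.

>>> {"fn": "send_rows", "kwargs": {
  "increments": [
    {"gripper": 0.5,"linear": [0,0,0.04],"delta_rot": [0,0,0]},
    {"gripper": 0.5,"linear": [0,0,0.08],"delta_rot": [0,0,0]},
    {"gripper": 0.5,"linear": [0,0,0.11],"delta_rot": [0,0,0]},
    {"gripper": 0.5,"linear": [-0.002,0.04,0.11],"delta_rot": [0,0,0]},
    {"gripper": 0.5,"linear": [-0.004,0.08,0.11],"delta_rot": [0,0,0]},
    {"gripper": 0.5,"linear": [-0.006,0.12,0.11],"delta_rot": [0,0,0]},
    {"gripper": 0.5,"linear": [-0.008,0.16,0.11],"delta_rot": [0,0,0]},
    {"gripper": 0.5,"linear": [-0.011,0.19,0.11],"delta_rot": [0,0,0]}
  ]
}}

```text
clock: 10.85
position: [0.4739, -0.1628, 0.1233]
ee_rot: [0.001, 0.71, 0.704, 0.001]
contact_force: [0.0, 0.5, -1.0]
width: 0.0322
gripper_force: 25.0
```

>>> {"fn": "send_rows", "kwargs": {
  "increments": [
    {"gripper": 0.5,"linear": [0,0.02,-0.03],"delta_rot": [0,0,0]},
    {"gripper": 0.5,"linear": [0,0.032,-0.06],"delta_rot": [0,0,0]},
    {"gripper": 0.5,"linear": [0,0.032,-0.07],"delta_rot": [0,0,0]},
    {"gripper": 0.5,"linear": [0,0.032,-0.07],"delta_rot": [0,0,0]}
  ]
}}

```text
clock: 11.25
position: [0.4736, -0.1329, 0.0516]
ee_rot: [-0.0, 0.71, 0.704, -0.0]
contact_force: [-0.4, -0.8, -0.3]
width: 0.0323
gripper_force: 25.0
```

```bash
python3 m.py; python3 - <<'E'
from h import *
s=cam("side")
cv2.imwrite("pics/g4.png",cv2.resize(s["pixels"][150:250,270:390],(720,600),interpolation=cv2.INTER_CUBIC))
st=get_state(); p=st["position"]; dz=p[2]-.0137
print("expected base,ring centre in crop", (proj(s,[[p[0],p[1],dz],[.4746,-.1329,.014],[.4746,-.1329,.017]])-[270,150])*6)
E
```

```text
11.25 [ 0.4736 -0.1329  0.0516] yaw 89.58 w 0.0323 F [-0.4 -0.8 -0.3] M [ 0.021 -0.002  0.014] g 24.999715089797974 q6 -0.407 eff6 0.007
expected base,ring centre in crop [[277.73956354 421.24049428]
 [276.57483962 474.64676854]
 [276.63855307 468.14334761]]
```

View pics/g4.png

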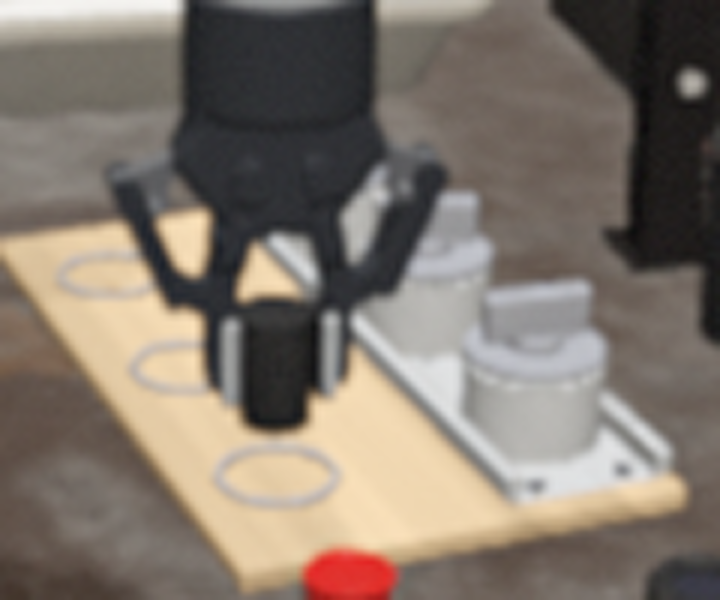

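The picture shows the canister's base edge at about (276,430), with the right ring centred at about (277,476). They are aligned in x. I lower it to just above the ring and measure the base edge against the ring in the side view.

>>> {"fn": "send_rows", "kwargs": {
  "increments": [
    {"gripper": 0.5,"linear": [0,0,-0.01],"delta_rot": [0,0,0]},
    {"gripper": 0.5,"linear": [0,0,-0.017],"delta_rot": [0,0,0]},
    {"gripper": 0.5,"linear": [0,0,-0.017],"delta_rot": [0,0,0]}
  ]
}}

```text
clock: 11.6
position: [0.4736, -0.1333, 0.0343]
ee_rot: [-0.0, 0.71, 0.704, -0.0]
contact_force: [0.3, 0.1, 0.7]
width: 0.0323
gripper_force: 25.0
```

```bash
python3 m.py; python3 - <<'E'
from h import *
s=cam("side"); p=get_state()["position"]
b=p[2]-.0137
print("pred base front edge",proj(s,[p[0],p[1]-.0155,b]),"base z",b,"ring near",proj(s,[[.4746,-.1329-.0245,.017]]),"far",proj(s,[[.4746,-.1329+.0245,.017]]))
print("pred cap top near",proj(s,[p[0],p[1]-.017,b+.051]),"far",proj(s,[p[0],p[1]+.017,b+.051]))
g=s["pixels"].max(2)
for c in(314,316,318): print(c,g[196:240,c])
cv2.imwrite("pics/g5.png",cv2.resize(s["pixels"][190:245,290:345],(600,600),interpolation=cv2.INTER_CUBIC))
E
```

```text
11.6 [ 0.4736 -0.1333  0.0343] yaw 89.49 w 0.0323 F [0.3 0.1 0.7] M [-0.041  0.051  0.054] g 24.999747276306152 q6 -0.407 eff6 -0.001
pred base front edge [[317.05518697 229.65745153]] base z 0.020846659020567867 ring near [[318.07879362 232.71846505]] far [[314.21401314 223.51962583]]
pred cap top near [[317.3857746  210.85175644]] far [[314.64904844 204.92247822]]
314 [156 217 238 239 238 238 238 236 221 170  86  55  58  59  58  51  44  38
  42  41  42  43  43  40  40  39  41  39  40  38  32  59 138 201 228 230
 220 198 203 229 235 233 232 230]
316 [207 243 246 242 241 240 240 239 224 171  88  58  59  61  59  52  47  49
  47  47  41  42  42  44  43  42  44  44  42  40  37  51 128 198 228 230
 221 201 201 226 232 232 233 233]
318 [177 225 240 243 243 244 244 246 237 200 113  54  59  60  56  45  41  43
  44  46  45  42  43  41  41  39  43  40  37  40  33  67 155 213 233 232
 222 201 202 223 227 228 229 231]
```

View pics/g5.png

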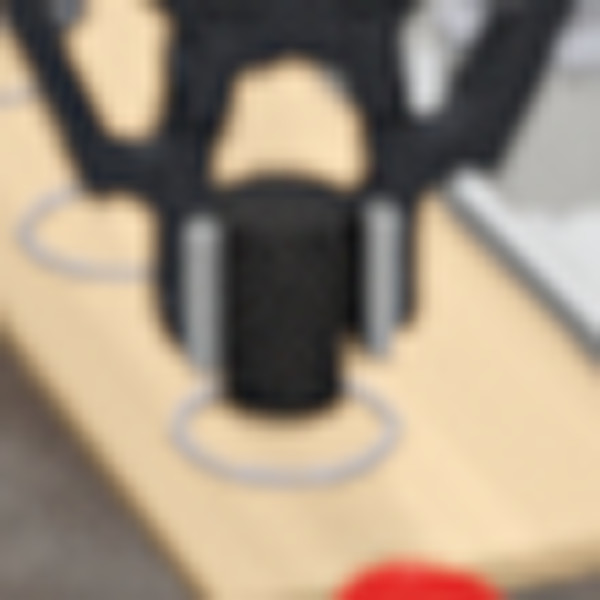

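The crop shows the base front edge at (285,415), a little behind the ring's centre; the ring's near edge is at (285,480). I shift 6 mm towards the camera (-y) and lower gently.

>>> {"fn": "send_rows", "kwargs": {
  "increments": [
    {"gripper": 0.5,"linear": [0,-0.006,0],"delta_rot": [0,0,0]},
    {"gripper": 0.5,"linear": [0,-0.006,-0.003],"delta_rot": [0,0,0]},
    {"gripper": 0.5,"linear": [0,-0.006,-0.006],"delta_rot": [0,0,0]},
    {"gripper": 0.5,"linear": [0,-0.006,-0.006],"delta_rot": [0,0,0]}
  ]
}}

```text
clock: 12.05
position: [0.4736, -0.1388, 0.0284]
ee_rot: [-0.0, 0.71, 0.704, -0.0]
contact_force: [-0.1, 1.2, -0.5]
width: 0.0319
gripper_force: 25.0
```

```bash
python3 m.py; python3 - <<'E'
from h import *
s=cam("side"); g=s["pixels"].max(2)
for c in(314,316,318): print(c,g[202:240,c])
E
```

```text
12.05 [ 0.4736 -0.1388  0.0284] yaw 89.53 w 0.0319 F [-0.1  1.2 -0.5] M [-0.014  0.088 -0.002] g 24.999451339244843 q6 -0.418 eff6 -0.0
314 [240 237 235 235 235 224 181  99  56  59  61  56  52  46  46  44  40  42
  41  39  38  38  39  41  38  38  36  32  45 105 168 193 206 231 235 233
 232 231]
316 [240 238 236 236 234 221 171  90  56  57  60  62  54  49  48  46  45  43
  41  41  44  44  45  44  41  40  38  36  39  97 167 197 205 226 232 233
 233 233]
318 [245 245 243 241 241 233 198 114  56  59  61  58  50  45  45  44  43  43
  45  43  43  41  42  43  41  40  41  37  51 117 176 198 205 223 227 228
 230 231]
```

No contact yet and the base edge is close to the target row. Lower until it touches.

>>> {"fn": "send_rows", "kwargs": {
  "increments": [
    {"gripper": 0.5,"linear": [0,0,-0.001],"delta_rot": [0,0,0]},
    {"gripper": 0.5,"linear": [0,0,-0.002],"delta_rot": [0,0,0]},
    {"gripper": 0.5,"linear": [0,0,-0.002],"delta_rot": [0,0,0]}
  ]
}}

```text
clock: 12.4
position: [0.474, -0.1388, 0.0267]
ee_rot: [-0.0, 0.71, 0.704, -0.0]
contact_force: [-0.0, 1.3, 0.5]
width: 0.0321
gripper_force: 25.0
```

>>> {"fn": "send_rows", "kwargs": {
  "increments": [
    {"gripper": 0.5,"linear": [0,0,-0.001],"delta_rot": [0,0,0]},
    {"gripper": 0.5,"linear": [0,0,-0.001],"delta_rot": [0,0,0]}
  ]
}}

```text
clock: 12.6
position: [0.4743, -0.1389, 0.0265]
ee_rot: [0.0, 0.71, 0.704, 0.0]
contact_force: [-1.5, 0.1, 6.1]
width: 0.0323
gripper_force: 25.0
```

```bash
python3 m.py; python3 - <<'E'
from h import *
s=cam("side"); g=s["pixels"].max(2)
for c in(314,316,318): print(c,g[202:240,c])
E
```

```text
12.6 [ 0.4743 -0.1389  0.0265] yaw 89.55 w 0.0323 F [-1.5  0.1  6.1] M [ 0.145  0.196 -0.003] g 24.99289333820343 q6 -0.418 eff6 -0.003
314 [237 238 235 235 236 237 223 169  86  59  60  57  54  42  39  42  40  41
  40  42  43  41  39  39  36  39  37  36  30  59 122 166 206 232 235 233
 232 230]
316 [242 239 237 235 236 234 216 147  69  57  60  60  55  51  46  46  47  44
  42  41  41  43  44  44  42  41  41  39  35  47  97 152 202 229 232 232
 233 233]
318 [246 245 243 241 241 239 221 158  75  55  59  60  57  48  40  43  46  48
  46  43  41  40  43  45  40  41  39  40  35  59 121 170 204 225 227 227
 229 231]
```

Contact at TCP z ≈ 0.0265 minus 0.0125 gives a base height of 0.014, so it stands on the board rather than on the ring. Release and lift.

>>> {"fn": "send_rows", "kwargs": {
  "increments": [
    {"gripper": 0.2,"linear": [0,0,0.0005],"delta_rot": [0,0,0]},
    {"gripper": 0,"linear": [0,0,0.0005],"delta_rot": [0,0,0]},
    {"gripper": -0.2,"linear": [0,0,0.0005],"delta_rot": [0,0,0]},
    {"gripper": -0.2,"linear": [0,0,0.0005],"delta_rot": [0,0,0]},
    {"gripper": -0.2,"linear": [0,0,0.03],"delta_rot": [0,0,0]},
    {"gripper": -0.2,"linear": [0,0,0.07],"delta_rot": [0,0,0]},
    {"gripper": -0.2,"linear": [0,0,0.12],"delta_rot": [0,0,0]},
    {"gripper": -0.2,"linear": [0,-0.02,0.16],"delta_rot": [0,0,0]}
  ]
}}

```text
clock: 13.45
position: [0.4739, -0.1574, 0.1881]
ee_rot: [0.0, 0.709, 0.705, 0.001]
contact_force: [0.6, -0.5, -0.0]
width: 0.0512
gripper_force: 0.0
```

>>> {"fn": "send_rows", "kwargs": {
  "increments": [
    {"gripper": -0.2,"linear": [-0.02,-0.045,0],"delta_rot": [0,0,0]},
    {"gripper": -0.2,"linear": [-0.04,-0.09,0],"delta_rot": [0,0,0]},
    {"gripper": -0.2,"linear": [-0.06,-0.135,0],"delta_rot": [0,0,0]},
    {"gripper": -0.2,"linear": [-0.08,-0.18,0],"delta_rot": [0,0,0]},
    {"gripper": -0.2,"linear": [-0.1,-0.22,0],"delta_rot": [0,0,0]},
    {"gripper": -0.2,"linear": [-0.12,-0.26,0],"delta_rot": [0,0,0]},
    {"gripper": -0.2,"linear": [-0.14,-0.3,0],"delta_rot": [0,0,0]},
    {"gripper": -0.2,"linear": [-0.14,-0.3,0],"delta_rot": [0,0,0]}
  ]
}}

```text
clock: 14.25
position: [0.3315, -0.4643, 0.1854]
ee_rot: [0.001, 0.712, 0.702, -0.002]
contact_force: [1.0, 0.4, 0.4]
width: 0.0513
gripper_force: 0.0
```

```bash
python3 m.py; python3 - <<'E'
from h import *
s=cam("side"); t=cam("top")
c=np.hstack([cv2.resize(s["pixels"][170:250,280:360],(400,400),interpolation=cv2.INTER_CUBIC),cv2.resize(t["pixels"][150:230,300:380],(400,400),interpolation=cv2.INTER_CUBIC)])
cv2.imwrite("pics/g6.png",c)
E
```

```text
14.25 [ 0.3315 -0.4643  0.1854] yaw 89.25 w 0.0513 F [1.  0.4 0.4] M [-0.036  0.009  0.038] g 0.0 q6 -1.057 eff6 -0.244
```

View pics/g6.png

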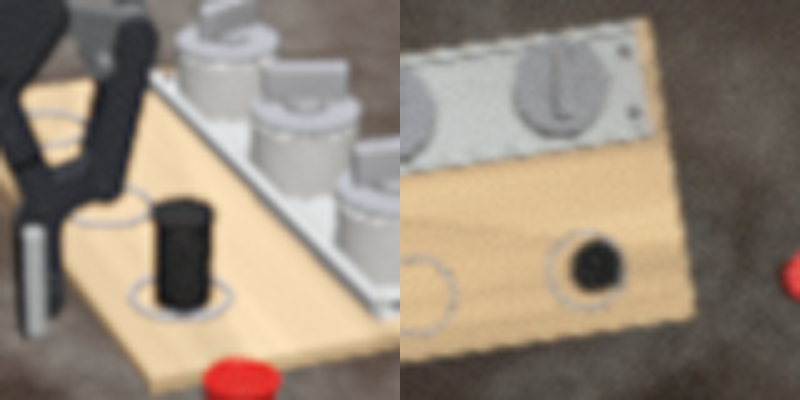

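The canister stands upright in the right ring, but towards its -y side: the cap is at (598,264) and the ring centre at (586,268). I measure the offset.

```bash
python3 - <<'E'
from h import *
t=cam("top"); s=cam("side")
g=t["pixels"].max(2)[190:220,325:355].astype(np.uint8)
m=(g<120).astype(np.uint8); M=cv2.moments(m,True); c=np.array([M["m10"]/M["m00"]+325,M["m01"]/M["m00"]+190]); x,y,w,h=cv2.boundingRect(m)
print(c,M["m00"],x+325,y+190,w,h,"cap",ray(t,c,.065),"mid",ray(t,c,.05))
g=s["pixels"].max(2)
for c in(314,316,318): print(c,g[204:240,c])
print(g[228,300:332],g[225,300:332])
print(proj(s,[[.4746,-.1329-.0245,.017],[.4746,-.1329,.017],[.4746-.0245,-.1329,.017],[.4746+.0245,-.1329,.017]]))
E
```

```text
[340.90055249 210.81767956] 181.0 325 198 30 22 cap [ 0.45091741 -0.1425344   0.065     ] mid [ 0.45146192 -0.14346587  0.05      ]
314 [235 236 237 238 225 171  88  59  60  61  55  46  40  43  40  42  41  42
  40  40  37  37  41  38  38  35  29  66 132 179 207 233 237 236 234 232]
316 [238 236 237 236 218 149  70  59  62  61  55  50  48  47  47  44  44  42
  42  41  45  45  44  41  43  40  36  47  98 155 203 231 235 234 235 235]
318 [245 243 242 241 223 159  76  55  61  61  58  44  41  43  46  46  44  43
  42  42  42  42  44  43  41  41  35  60 122 172 206 226 229 229 231 233]
[231 232 232 231 230 221 204 211 232 236 189  92  27  32  38  41  43  42
  41  38  31  76 170 221 219 206 219 241 248 246 244 243] [231 230 231 234 237 239 238 229 217 205 157  72  30  34  37  41  45  45
  42  42  32  60 147 212 237 246 247 246 244 244 244 243]
[[318.07879362 232.71846505]
 [316.10642551 228.02389127]
 [306.25669418 228.85870561]
 [325.87174421 227.19623132]]
```

```bash
python3 - <<'E'
from h import *
t=cam("top")
m=(t["pixels"].max(2)[193:212,329:350]<120).astype(np.uint8)
n,l,st,ce=cv2.connectedComponentsWithStats(m)
for i in range(1,n): print(st[i],ce[i]+[329,193])
i=1+np.argmax(st[1:,4]); c=ce[i]+[329,193]
for z in(.04,.05,.065): print(z,ray(t,c,z)[:2]-[.4746,-.1329])
E
```

```text
[ 5  5 11 10 83] [338.84337349 202.77108434]
0.04 [ 0.00230277 -0.00417582]
0.05 [ 0.00175268 -0.00360715]
0.065 [ 0.00092754 -0.00275414]
```

The canister is 3–4 mm from the ring centre, inside the 7.5 mm clearance, upright and on the board, and the arm is clear. Handing in.

```bash
python3 -c "from rig import sign_off; print(sign_off())"
```

```text
the job is handed in; nothing more can be done
None
```

I turned the loose right wing screw on until it came up firm at about 0.89 rad (no more than about 0.46 N m), stood the black canister upright in the right ring 3–4 mm off centre, and handed the job in; I touched neither of the other two screws.

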